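# Close up the paint tins

## Task

Close the three paint tins for the night: free the wooden stirring stick that is trapped under one lid and lay it flat in the white tray, and press every lid down until it is fully home on its rim. Leave the tins, the tray and everything else standing where they are.

Things in the scene. Friction and masses are not known exactly. Their poses are not given: they have to be found in the camera images.
- tin_a: The tin of paint, full, loose on the table, brass-coloured with a pale paper band; origin at the centre of its underside. 92 mm diameter, rim 100 mm above the origin. Its lid is cocked: +x of the tin points to the lid's high side, -x to the side that is caught on the rim (a hinge along y, at x = -44 mm, z = 100 mm). A wooden stick is trapped between rim and lid on the +x side.
- tin_a_lid (a joint): Angle of tin_a's lid (rad): 0 = seated flat on the rim, 0.34 = high side about 30 mm up; stiff, needs about 8 N pressed near the high edge, and stays where it is left. The lid is a disc 88 mm across, 4 mm thick, its underside level with the rim when seated (a low bead on top adds 1.5 mm).
- tin_a_lid_high (a point): Point on the top face of tin_a's lid, 12 mm in from its high edge (x = +32 mm, z = 104 mm in the tin's frame when seated).
- tin_b: The smaller tin of paint, full, loose on the table, brass-coloured with a pale paper band; origin at the centre of its underside. 86 mm diameter, rim 80 mm above the origin. Its lid is cocked too, high side to the tin's +x, caught side at x = -41 mm, nothing under it.
- tin_b_lid (a joint): Angle of tin_b's lid (rad): 0 = seated, up to 0.32; made and behaving like tin_a's, a disc 82 mm across, 4 mm thick.
- tin_b_lid_high (a point): Point on the top face of tin_b's lid, 12 mm in from its high edge (x = +29 mm, z = 84 mm in the tin's frame when seated).
- tin_c: The low wide tin of paint, full, loose on the table, brass-coloured with a pale paper band; origin at the centre of its underside. 100 mm diameter, rim 65 mm above the origin. Its lid stands level but proud of the rim all round.
- tin_c_lid (a joint): Height of tin_c's lid above its seat (m): 0 = seated, 0.006 to 0.0105 at the start; stiff, needs about 9 N pressed anywhere near its middle, and stays where it is left. A disc 96 mm across, 4 mm thick.
- tin_c_lid_top (a point): Centre of the top face of tin_c's lid (69 mm above the tin's origin when seated).
- stick: Flat wooden stirring stick, 170 mm long (its y), 15 mm wide (its x), 5 mm thick (its z), 20 g; origin at the centre of its underside. At the start it lies flat across tin_a's rim, parallel to the tin's y axis about 21 mm to the high side of the tin's centre, under the propped lid; both ends stick out about 45 mm beyond the tin. It comes out sideways or endways, not upwards.
- tray: Loose open white tray, 220 mm (its x) by 100 mm (its y) by 35 mm high, walls and floor 5 mm thick; origin at the centre of its underside.
- brush_pot: Bystander: clear pot of brushes, 68 mm diameter, pot 90 mm high, brushes up to 190 mm; origin at the centre of its underside.
- tub: Bystander: white plastic tub with a cap, 70 mm diameter, 115 mm high; origin at the centre of its underside.
- pot_l: Bystander: small amber pigment pot, 40 mm diameter, 36 mm high; origin at the centre of its underside.
- pot_r: Bystander: small clear pigment pot, 40 mm diameter, 36 mm high; origin at the centre of its underside.
Not all that is in view belongs to the job. Leave any pink look-alike of the tray alone. What is shaped like the tin_c but blue is not meant.

How it is judged:
At the end, for the whole second after the job is handed in: Both cocked lids are within 0.03 rad of flat, the level lid within 2 mm of its seat; the stick lies at rest on the tray's floor inside its walls (centre within 40 mm of the tray's centre lengthways and 50 mm across, underside less than 16 mm above the tray's underside) (value of joint each of tin_a_lid, tin_b_lid below 0.03 rad and value of joint tin_c_lid below 0.002 m and x of stick in the frame of tray between -0.04 and 0.04 m and y of stick in the frame of tray between -0.05 and 0.05 m and z of stick in the frame of tray below 0.016 m and linear speed of stick below 0.02 m/s); the robot touches nothing.
It fails at once if a tin or the tray is shifted more than 40 mm or tipped (distance of any of tin_a, tin_b, tin_c, tray from where it was at the start of the episode above 0.04 m or angle between any of tin_a, tin_b, tin_c, tray's own z axis and vertical above 0.25 rad).
It fails at once if a bystander (brush pot, tub, pigment pot) is shifted more than 30 mm or tipped (distance of any of brush_pot, tub, pot_l, pot_r from where it was at the start of the episode above 0.03 m or angle between any of brush_pot, tub, pot_l, pot_r's own z axis and vertical above 0.25 rad).
It also fails if it takes over 64 s, if anything falls off the work surface, if the arm or the gripper's body presses on something with over 40 N, if the wrist force passes 120 N, or if a joint passes its speed limit or range.

## Robot

A 7-joint arm with a two-finger parallel gripper is mounted at the origin on the work surface. World frame = base frame: x ahead of the robot, y to its left, z up, the work surface at z = 0. Lengths are in m, angles in rad, forces in N, time in s.
With the tool pointing down it reaches from about 0.425 to 0.925 m from the base axis. Payload 6.8 kg.
Tool frame: the origin (TCP) lies at the very end of the fingers, on their centre line; the grasp point (between the pads) lies 19 mm behind it; z points along the fingers, y is the direction in which the jaws open and shut (so a half turn about z gives the same grasp; the last joint's range is limited). The gripper opens to 85 mm and grips with 20 to 120 N. Pads are 22 mm wide; open, the fingers measure 114 mm over their backs; the gripper's body (76 mm by 85 mm) begins 54 mm behind the grasp point. The pads swing forward as they close: fully open they stand 13 mm farther back than shut.
Start: joints at [-1.35, 0.477, 0.022, 1.555, -0.011, 1.109, -0.083], TCP at [0.218, 0.639, 0.231] pointing down, gripper open.
Joint ranges: [-2.96, 2.96], [-0.34, 2.1], [-1.41, 1.46], [0.24, 2.44], [-1.37, 4.51], [0.17, 1.92], [-2.96, 2.96]. Speed limits (rad/s): [2.39, 2.39, 3.14, 3.14, 3.14, 3.14, 3.14].

## Interface

Orientations are given as a unit quaternion [w, x, y, z].
In Python, from station import bot gives the robot as it stands.
- The arm moves only by the tool move_arm, never from a script. Its argument "commands" is text: rows parted by semicolons, each of 7 numbers parted by spaces: the opening, from 0 (shut) to 1 (fully open), then the shift along the tool's x, y, z in cm, then the turn, a rotation vector about the tool's x, y, z in degrees. In form: gripper tx ty tz rx ry rz; .... A call has 1 to 12 rows; each row shifts and turns the commanded pose from where the row before left it, along the tool's axes as they then stand; what a row does not reach is not made up. A row lasts 1/12 s, in which the tool goes at most 41.7 mm and 7.16 degrees, less where a joint would pass 70% of its speed; a pose out of reach is approached as far as the arm can. A call with a gripper value outside its range is refused whole. The fingers move at their own pace and stop on an object; "force" is the grip in N (left out, the last holds). Time passes only in rows, so rows that do not move let the fingers close. It gives the time, the measured TCP pose, the force and the opening at its end, in the units of the state.
- bot.get_obs(): the state, without advancing time (a new reading comes with each control period).
- bot.read_camera(name): name is "scene" or "top" or "wrist"; returns a dict with "img" (384x512x3 uint8, red, green, blue), "K" (3x3 intrinsics, pixels), "distortion" ([k1, k2, p1, p2, k3] as OpenCV has them; the pictures are not rectified), "rvec" (rotation vector, rad) and "tvec" (3), from world to camera coordinates, as OpenCV has them; the wrist camera has in their place "hand_eye" (4x4, takes a point from camera to tool coordinates, whose origin is the TCP and whose axes are the flange's). Camera axes: x right, y down, z forward; pixel columns grow to the right and rows downward; lengths in m; the calibration is good to about 2 mm. A picture is of the moment at which its call begins: read the wrist's pose just before it. There is no depth.
- bot.hand_in(): hands the job in, once; it reports no verdict.
The state is a dict: "t": time; "q": joint angles; "joint_vel": joint speeds; "joint_torque": joint torques, N m; "eef_pos": TCP position; "tool_rot": TCP orientation; "contact_force": force on the tool from outside, world axes, zero at the start; "torque": the same for the moment, N m; "gripper_width": opening from 0.0 (shut) to 1.0 (fully open).
Only numpy, scipy, OpenCV 4.12 (cv2) and the standard library are available. Lean on these libraries where they do the work, as an engineer would, in place of code of your own. Each camera call takes 0.05 s, during which the arm holds its last target. There are 200 camera calls.

## Working session

There is one attempt and no reset: what is moved stays moved. The work goes in short steps, Python scripts to look and compute and a tool call to move; the robot and the scene stay as the last step left them, time stands still between calls to the robot, and variables do not carry over. Pictures are saved under pics/ and viewed, about 8 in all and at most 12, crops included, and the job is handed in when it is done.

Besides the shell and the picture viewer there is one more tool, called after "Emit:" as name(argument=value, ...), one argument or row to a line, values as JSON. move_arm: Moves the arm, as the interface text tells. Its arguments: {"type":"object","properties":{"commands":{"type":"string"},"force":{"type":"number"}},"required":["commands"]}

```bash
mkdir -p pics; ls
cat > h.py <<'E'
import numpy as np, cv2
from scipy.spatial.transform import Rotation as R
from station import bot
def ray(c,uv,T=None):
    p=cv2.undistortPoints(np.float64(uv).reshape(-1,1,2),c['K'],np.float64(c['distortion'])).reshape(-1,2)
    d=np.c_[p,np.ones(len(p))]
    if T is None:
        M=cv2.Rodrigues(np.float64(c['rvec']))[0]; return -M.T@np.ravel(c['tvec']), d@M
    return T[:3,3], d@T[:3,:3].T
def plane(c,uv,z,T=None):
    o,d=ray(c,uv,T); return o+d*((z-o[2])/d[:,2])[:,None]
def proj(c,P):
    return cv2.projectPoints(np.float64(P).reshape(-1,1,3),np.float64(c['rvec']),np.float64(c['tvec']),c['K'],np.float64(c['distortion']))[0].reshape(-1,2)
def wristT(c,o):
    T=np.eye(4); q=o['tool_rot']; T[:3,:3]=R.from_quat([q[1],q[2],q[3],q[0]]).as_matrix(); T[:3,3]=o['eef_pos']
    return T@np.array(c['hand_eye'])
def save(c,n): cv2.imwrite('pics/'+n,cv2.resize(c['img'][:,:,::-1],None,fx=1.5,fy=1.5,interpolation=cv2.INTER_CUBIC))
E
python3 - <<'E'
from h import *
o=bot.get_obs(); print(o)
for n in ['scene','top']:
    c=bot.read_camera(n); save(c,n+'0.png'); np.save(n+'0.npy',c,allow_pickle=True); print(n,ray(c,[[256,192]]))
E
```

```text
pics
{'t': 0.0, 'q': array([-1.35009664,  0.47779012,  0.02231988,  1.55644852, -0.01150005,
        1.10930959, -0.08309011]), 'joint_vel': array([ 0.00060056,  0.00125094,  0.00075539, -0.00015767,  0.00041372,
       -0.00120485, -0.00082979]), 'joint_torque': array([ 2.82457449e-04, -5.96456838e+01,  1.60749838e+00, -2.81199753e+01,
        1.23120222e-02,  9.32687894e-03, -1.47738871e-05]), 'eef_pos': array([0.21777297, 0.63827712, 0.23033327]), 'tool_rot': array([-8.67633415e-05,  1.63635987e-01,  9.86520364e-01, -9.09734161e-04]), 'contact_force': array([ 0.29469232, -0.50681392, -0.02982397]), 'torque': array([-0.02212366, -0.00516978,  0.02727535]), 'gripper_width': 1.0014884940753437}
scene (array([1.10693176, 0.37655635, 1.0077569 ]), array([[-0.50123779, -0.35546551, -0.78901035]]))
top (array([ 0.44758207, -0.01626565,  1.19913517]), array([[ 0.05520076,  0.0214531 , -0.99826367]]))
```

View pics/top0.png

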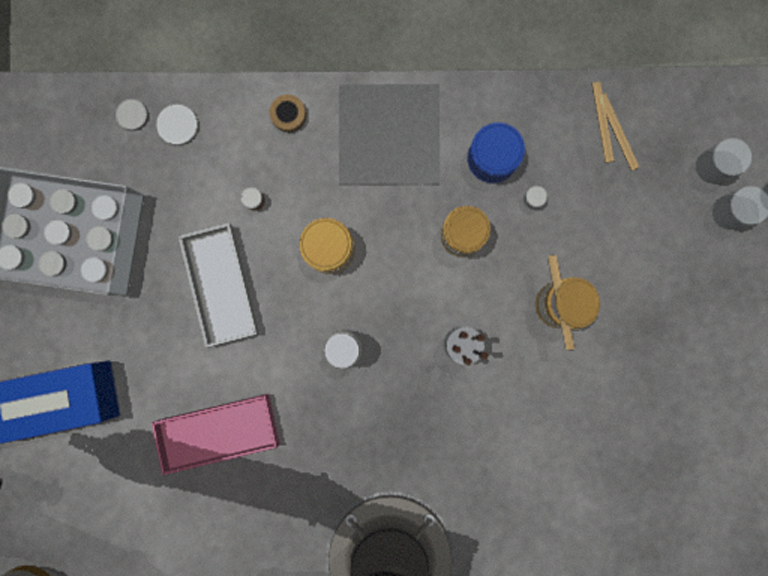

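View pics/scene0.png

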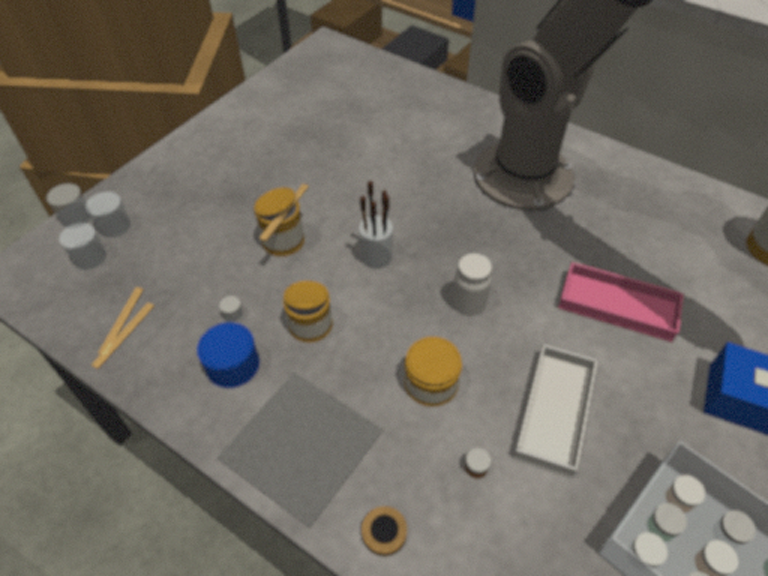

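Candidates (1.5× pixels in the top view):
- **tin_a:** brass lid at (574,303), with the trapped stick at (562,303). The loose sticks at (615,125) are decoys.
- **tin_b:** (466,230).
- **tin_c:** (326,245). The blue tin at (497,150) is a decoy.
- **Tray:** white at (219,285). The pink one at (215,433) is a decoy.

In the scene view these are tin_a (280,215), tin_b (307,305), tin_c (433,365) and the tray (557,407).

Run:
```python
from h import *
C={n:np.load(n+'0.npy',allow_pickle=True).item() for n in ['scene','top']}
def lid(c,uv,r=26):
    h=cv2.cvtColor(c['img'],cv2.COLOR_RGB2HSV)
    m=cv2.inRange(h,(8,120,60),(30,255,255))
    k=np.zeros_like(m); cv2.circle(k,tuple(int(v) for v in uv),r,255,-1); m&=k
    m=cv2.morphologyEx(m,cv2.MORPH_OPEN,np.ones((7,7)))
    n,l,s,ce=cv2.connectedComponentsWithStats(m); i=1+np.argmax(s[1:,4])
    cn=max(cv2.findContours(np.uint8(l==i),0,1)[0],key=cv2.contourArea)
    return ce[i],cv2.fitEllipse(cv2.convexHull(cn)),s[i]
S={'a':((278,203),(574,303)),'b':((306,297),(466,230)),'c':((433,360),(326,245))}
for k,(s,t) in S.items():
    L=[lid(C[n],np.array(u)/1.5) for n,u in (('scene',s),('top',t))]
    rr=[ray(C[n],[l[1][0]]) for n,l in zip(('scene','top'),L)]
    A=np.zeros((3,3));b=np.zeros(3); 
    for o,d in rr:
        d=d[0]/np.linalg.norm(d[0]);P=np.eye(3)-np.outer(d,d);A+=P;b+=P@o
    X=np.linalg.solve(A,b); print(k,X.round(4),[l[1] for l in L],[l[2] for l in L], [ (proj(C[n],X)[0]-l[1][0]).round(1) for n,l in zip(('scene','top'),L)])
c=C['top']
print('stick ends',plane(c,np.array([[553,257],[570,348]])/1.5,.105).round(3))
h=cv2.cvtColor(c['img'],cv2.COLOR_RGB2HSV)
m=cv2.inRange(h,(0,0,135),(180,50,255));k=np.zeros_like(m);k[140:240,112:178]=255;m&=k
n,l,s,ce=cv2.connectedComponentsWithStats(m);i=1+np.argmax(s[1:,4]);cn=max(cv2.findContours(np.uint8(l==i),0,1)[0],key=cv2.contourArea)
r=cv2.minAreaRect(cn);bp=cv2.boxPoints(r);print('tray',r,plane(c,bp,.005).round(3),plane(c,[r[0]],.005).round(3))
for nm,uv in dict(pot1=(252,197),pot2=(537,196),tub=(342,350),brush=(466,346),blue=(497,150)).items(): print(nm,plane(c,[np.array(uv)/1.5],{'tub':.115,'brush':.09}.get(nm,.036)).round(3))
# crop mosaic
sc=C['scene']['img'][110:240,150:240,::-1];tp=c['img'][130:240,290:415,::-1]
a=cv2.resize(sc,None,fx=4.4,fy=4.4,interpolation=2);b=cv2.resize(tp,(400,352),interpolation=2);M=np.zeros((580,800,3),np.uint8);M[:572,:396]=a[:572,:396];M[:352,400:800]=b;cv2.imwrite('pics/crop.png',M)
```

```text
a [ 0.483  -0.3327  0.112 ] [((183.48287963867188, 134.75173950195312), (17.106836318969727, 30.201902389526367), 71.59954833984375), ((384.37298583984375, 201.10321044921875), (28.323589324951172, 33.692081451416016), 163.68643188476562)] [array([170, 126,  28,  18, 390], dtype=int32), array([371, 186,  28,  32, 743], dtype=int32)] [array([0.1, 0. ]), array([ 0.1, -0.1])]
b [ 0.6182 -0.1437  0.0893] [((203.67779541015625, 196.80657958984375), (18.92974853515625, 31.391998291015625), 88.15202331542969), ((310.6353759765625, 152.40826416015625), (30.00335693359375, 30.76046371459961), 57.96596145629883)] [array([190, 188,  29,  18, 446], dtype=int32), array([296, 138,  30,  30, 735], dtype=int32)] [array([0.8, 0.1]), array([ 0.7, -0.5])]
c [0.594  0.1167 0.0607] [((288.34698486328125, 242.66127014160156), (36.8214111328125, 37.47951126098633), 96.37181091308594), ((216.94989013671875, 162.65313720703125), (34.39764404296875, 34.96788787841797), 80.6526870727539)] [array([ 270,  225,   37,   36, 1089], dtype=int32), array([200, 146,  35,  34, 956], dtype=int32)] [array([0.5, 0. ]), array([ 0.4, -0.2])]
stick ends [[ 0.563 -0.294  0.105]
 [ 0.401 -0.321  0.105]]
tray ((143.5907440185547, 184.27151489257812), (90.84990692138672, 42.50553894042969), 82.303955078125) [[0.662 0.421 0.005]
 [0.679 0.297 0.005]
 [0.413 0.259 0.005]
 [0.397 0.381 0.005]] [[0.537 0.34  0.005]]
pot1 [[0.688 0.262 0.036]]
pot2 [[ 0.687 -0.283  0.036]]
tub [[0.398 0.081 0.115]]
brush [[ 0.404 -0.14   0.09 ]]
blue [[ 0.776 -0.208  0.036]]
```

View pics/crop.png

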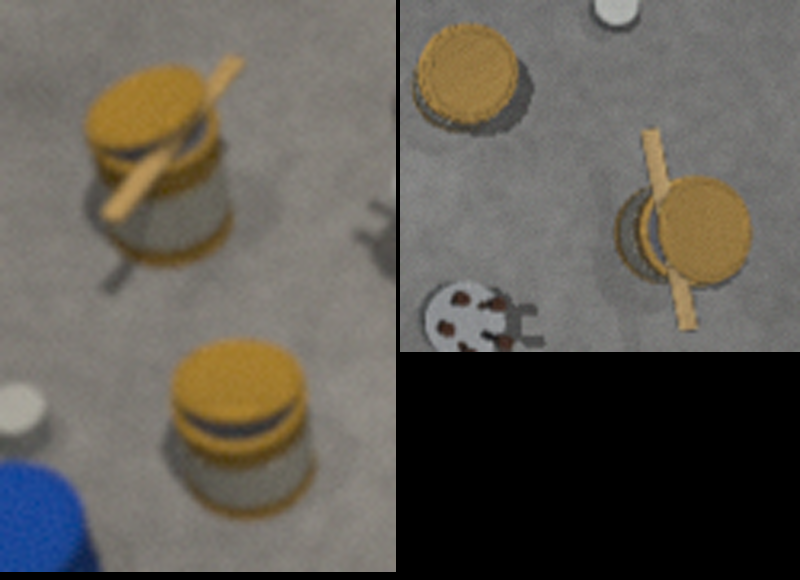

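The crop shows tin_a's stick crossing under its lid, with the high side to the left in the top view (+y). tin_b's gap faces the scene camera. I chose these by the description: brass lids, and the stick under a lid. I'll go to tin_c first, with the gripper shutting on the way.

Emit:
move_arm(
  commands="0 -3.28 -2.32 0 0 0 0;0 -3.28 -2.32 0 0 0 0;0 -3.28 -2.32 0 0 0 0;0 -3.28 -2.32 0 0 0 0;0 -3.28 -2.32 0 0 0 0;0 -3.28 -2.32 0 0 0 0;0 -3.28 -2.32 0 0 0 0;0 -3.28 -2.32 0 0 0 0;0 -3.28 -2.32 0 0 0 0;0 -3.28 -2.32 0 0 0 0;0 -3.28 -2.32 0 0 0 0;0 -3.28 -2.32 0 0 0 0",
  force=40,
)

```text
t: 1.1
eef_pos: [0.5012, 0.2464, 0.2311]
tool_rot: [-0.0, 0.164, 0.987, -0.0]
contact_force: [1.0, 0.5, 0.3]
gripper_width: 0.004
```

Emit:
move_arm(
  commands="0 -3.28 -2.32 0 0 0 0;0 -3.28 -2.32 0 0 0 0;0 -3.28 -2.32 0 0 0 0;0 -3.28 -2.32 0 0 0 0;0 0 0 0 0 0 0;0 0 0 0 0 0 0",
)

```text
t: 1.6
eef_pos: [0.5956, 0.1147, 0.2309]
tool_rot: [-0.0, 0.167, 0.986, -0.001]
contact_force: [-0.3, 1.0, -1.3]
gripper_width: -0.001
```

Run:
```python
from h import *
o=bot.get_obs(); c=bot.read_camera('wrist'); save(c,'w1.png'); T=wristT(c,o); np.save('w1.npy',dict(c=c,T=T),allow_pickle=True)
h=cv2.cvtColor(c['img'],cv2.COLOR_RGB2HSV); m=cv2.morphologyEx(cv2.inRange(h,(8,120,60),(30,255,255)),cv2.MORPH_OPEN,np.ones((7,7)))
for cn in cv2.findContours(m,0,1)[0]:
    if cv2.contourArea(cn)>800: e=cv2.fitEllipse(cn); print(e,plane(c,[e[0]],.077,T).round(4))
t=np.load('top0.npy',allow_pickle=True).item(); 
print('top c',plane(t,[[216.95,162.65]],.077).round(4),'b',plane(t,[[310.6,152.4]],.095).round(4),'a',plane(t,[[384.4,201.1]],.118).round(4))
q=np.array([[181,238],[231,225],[257,335],[207,347]])/1.5; P=plane(t,q,.035); print('tray',P.round(3),P.mean(0).round(3),[np.linalg.norm(P[i]-P[i-1]).round(3) for i in range(4)])
```

```text
((15.298758506774902, 289.1799011230469), (37.4819450378418, 86.92023468017578), 175.67453002929688) [[ 0.6335 -0.1468  0.077 ]]
((253.30233764648438, 162.3754119873047), (107.56263732910156, 108.20780944824219), 167.06423950195312) [[0.589  0.1179 0.077 ]]
top c [[0.5913 0.1159 0.077 ]] b [[ 0.616  -0.1411  0.095 ]] a [[ 0.4826 -0.3308  0.118 ]]
tray [[0.609 0.398 0.035]
 [0.634 0.302 0.035]
 [0.423 0.25  0.035]
 [0.401 0.345 0.035]] [0.517 0.324 0.035] [np.float64(0.215), np.float64(0.099), np.float64(0.217), np.float64(0.097)]
```

View pics/w1.png

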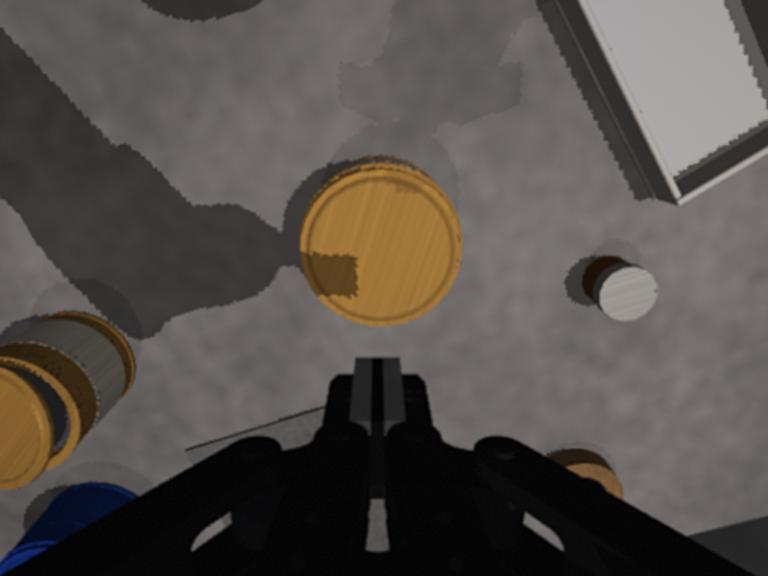

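tin_c's lid sits under the gripper, centred at (380,243) px, which is about (0.590, 0.117). The top camera agrees. Now I'll press it.

Emit:
move_arm(
  commands="0 0.5 0 3.5 0 0 0;0 0 0 3.5 0 0 0;0 0 0 3.5 0 0 0;0 0 0 3 0 0 0;0 0 0 1 0 0 0;0 0 0 0.5 0 0 0;0 0 0 0.4 0 0 0;0 0 0 0.3 0 0 0;0 0 0 0.3 0 0 0;0 0 0 0 0 0 0;0 0 0 0 0 0 0",
)

```text
t: 2.57
eef_pos: [0.5914, 0.1206, 0.0733]
tool_rot: [0.002, 0.163, 0.987, 0.001]
contact_force: [1.1, -0.5, 1.4]
gripper_width: 0.006
```

Emit:
move_arm(
  commands="0 0 0 0.2 0 0 0;0 0 0 0.2 0 0 0;0 0 0 0.2 0 0 0;0 0 0 0 0 0 0;0 0 0 0 0 0 0",
)

```text
t: 2.98
eef_pos: [0.5916, 0.1205, 0.0689]
tool_rot: [0.001, 0.164, 0.987, 0.001]
contact_force: [-7.6, -0.2, 21.3]
gripper_width: 0.002
```

Emit:
move_arm(
  commands="0 0 0 0.2 0 0 0;0 0 0 0.2 0 0 0;0 0 0 0 0 0 0;0 0 0 0 0 0 0",
)

```text
t: 3.32
eef_pos: [0.5917, 0.1206, 0.0685]
tool_rot: [0.001, 0.164, 0.986, 0.002]
contact_force: [-19.3, -2.2, 53.8]
gripper_width: -0.0
```

tin_c's lid is seated: z held at 0.0685 while the force rose. On to tin_b.

Emit:
move_arm(
  commands="0 0 0 -2 0 0 0;0 0 0 -4 0 0 0;0 0 0 -4 0 0 0;0 0 0 -4 0 0 0;0 0 0 -3 0 0 0;0 -1.55 -3.44 0 0 0 0;0 -1.55 -3.44 0 0 0 0;0 -1.55 -3.44 0 0 0 0;0 -1.55 -3.44 0 0 0 0;0 -1.55 -3.44 0 0 0 0;0 -1.55 -3.44 0 0 0 0;0 -1.55 -3.44 0 0 0 0",
)

```text
t: 4.32
eef_pos: [0.6155, -0.1452, 0.2325]
tool_rot: [0.001, 0.164, 0.987, 0.0]
contact_force: [-0.0, 0.2, 0.4]
gripper_width: 0.0
```

Emit:
move_arm(
  commands="0 0 0 0 0 0 7;0 0 0 0 0 0 7;0 0 0 0 0 0 7;0 0 0 0 0 0 7;0 0 0 0 0 0 7;0 0 0 0 0 0 7;0 0 0 0 0 0 7;0 0 0 0 0 0 7;0 0 0 0 0 0 7;0 0 0 0 0 0 7;0 0 0 0 0 0 0;0 0 0 0 0 0 0",
)

```text
t: 5.32
eef_pos: [0.6154, -0.1431, 0.2319]
tool_rot: [0.001, 0.698, 0.716, 0.0]
contact_force: [1.0, 0.2, -0.2]
gripper_width: -0.0
```

Run:
```python
from h import *
o=bot.get_obs(); print(o['eef_pos'],o['tool_rot'],o['q'].round(2)); c=bot.read_camera('wrist'); save(c,'w2.png'); T=wristT(c,o); np.save('w2.npy',dict(c=c,T=T),allow_pickle=True)
h=cv2.cvtColor(c['img'],cv2.COLOR_RGB2HSV); m=cv2.morphologyEx(cv2.inRange(h,(8,120,60),(30,255,255)),cv2.MORPH_OPEN,np.ones((7,7)))
for cn in cv2.findContours(m,0,1)[0]:
    if cv2.contourArea(cn)>800: e=cv2.fitEllipse(cn); print(e,plane(c,[e[0]],.095,T).round(4))
```

```text
[ 0.61537383 -0.14312646  0.23189364] [5.21608959e-04 6.98486008e-01 7.15623474e-01 2.60755200e-04] [-0.32  0.46  0.62  1.7  -0.3   1.08  0.42]
((254.84828186035156, 170.25820922851562), (94.71131134033203, 97.32940673828125), 151.49069213867188) [[ 0.6186 -0.139   0.095 ]]
```

View pics/w2.png

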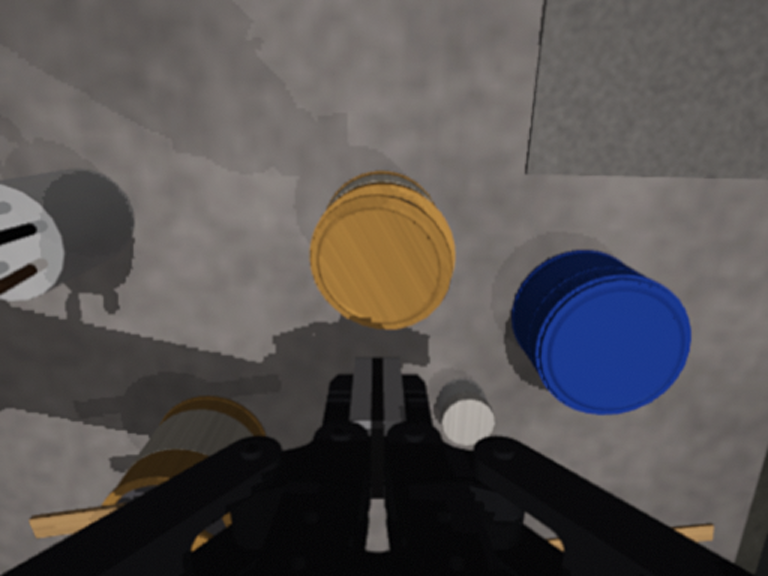

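tin_b's lid is at (380,262) px. Its rim crescent shows at the upper right, so the high side is at a yaw of about 50°, which agrees with the scene view. I'll press about 24 mm out on that side.

Emit:
move_arm(
  commands="0 2.1 1.7 3 0 0 0;0 0 0 4 0 0 0;0 0 0 3 0 0 0;0 0 0 1.5 0 0 0;0 0 0 0.6 0 0 0;0 0 0 0.6 0 0 0;0 0 0 0.5 0 0 0;0 0 0 0.5 0 0 0;0 0 0 0.4 0 0 0;0 0 0 0.4 0 0 0;0 0 0 0.2 0 0 0;0 0 0 0 0 0 0",
)

```text
t: 6.37
eef_pos: [0.6347, -0.1206, 0.0871]
tool_rot: [0.002, 0.699, 0.715, 0.003]
contact_force: [0.9, 3.1, 4.5]
gripper_width: 0.001
```

Emit:
move_arm(
  commands="0 0 0 0.2 0 0 0;0 0 0 0.2 0 0 0;0 0 0 0 0 0 0;0 0 0 0 0 0 0",
)

```text
t: 6.7
eef_pos: [0.6349, -0.1207, 0.0838]
tool_rot: [0.002, 0.699, 0.715, 0.003]
contact_force: [1.1, 4.8, 9.6]
gripper_width: 0.001
```

Emit:
move_arm(
  commands="0 0 0 0.2 0 0 0;0 0 0 0.2 0 0 0;0 0 0 0 0 0 0;0 0 0 0 0 0 0",
)

```text
t: 7.03
eef_pos: [0.6353, -0.1208, 0.083]
tool_rot: [0.002, 0.699, 0.715, 0.004]
contact_force: [-9.6, 7.1, 34.3]
gripper_width: 0.0
```

Emit:
move_arm(
  commands="0 0 0 0.1 0 0 0;0 0 0 0 0 0 0;0 0 0 0 0 0 0",
)

```text
t: 7.28
eef_pos: [0.6354, -0.1208, 0.0829]
tool_rot: [0.002, 0.699, 0.715, 0.004]
contact_force: [-11.5, 8.8, 42.0]
gripper_width: 0.003
```

tin_b's lid is seated: z held at 0.083 at 42 N. Next I'll rise, move above the stick's far end, align the jaws and open.

Emit:
move_arm(
  commands="0 0 0 -2 0 0 0;0 0 0 -4 0 0 0;0 0 0 -4 0 0 0;0 0 0 -4 0 0 0;0 0 0 -2 0 0 0;0 -3.5 -1.75 0 0 0 0;0 -3.5 -1.75 0 0 0 0;0 -3.5 -1.75 0 0 0 0;0 -3.5 -1.75 0 0 0 0;0 -3.5 -1.75 0 0 0 0",
)

```text
t: 8.12
eef_pos: [0.5472, -0.3007, 0.2373]
tool_rot: [0.002, 0.7, 0.715, 0.001]
contact_force: [0.1, -0.8, -0.6]
gripper_width: -0.002
```

Emit:
move_arm(
  commands="0.55 0 0 0 0 0 6.8;0.55 0 0 0 0 0 6.8;0.55 0 0 0 0 0 6.8;0.55 0 0 0 0 0 6.8;0.55 0 0 0 0 0 6.8;0.55 0 0 0 0 0 6.8;0.55 0 0 0 0 0 6.8;0.55 0 0 0 0 0 6.8;0.55 0 0 0 0 0 6.8;0.55 0 0 0 0 0 6.8;0.55 0 0 0 0 0 6.8;0.55 0 0 0 0 0 6.8",
)

```text
t: 9.12
eef_pos: [0.5483, -0.2991, 0.2369]
tool_rot: [0.0, 0.997, 0.081, 0.001]
contact_force: [-0.1, -0.1, -0.7]
gripper_width: 0.547
```

Emit:
move_arm(
  commands="0.55 0 0 0 0 0 0;0.55 0 0 0 0 0 0;0.55 0 0 0 0 0 0",
)

```text
t: 9.37
eef_pos: [0.5479, -0.2989, 0.236]
tool_rot: [0.0, 0.996, 0.085, 0.001]
contact_force: [-0.7, -0.2, 0.3]
gripper_width: 0.55
```

Run:
```python
from h import *
o=bot.get_obs(); print(o['eef_pos'],o['tool_rot'],o['q'].round(2)); c=bot.read_camera('wrist'); save(c,'w3.png'); T=wristT(c,o); np.save('w3.npy',dict(c=c,T=T),allow_pickle=True)
```

```text
[ 0.54788056 -0.29887033  0.23602712] [1.41413486e-04 9.96358685e-01 8.52580964e-02 6.37835440e-04] [-0.29  0.57  1.01  1.72 -0.53  1.15 -0.52]
```

View pics/w3.png

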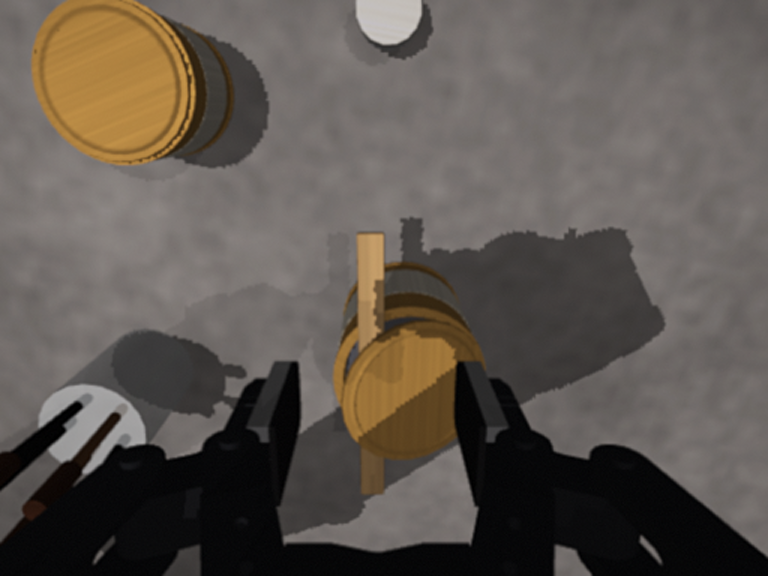

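Stick's far end is at (371,233) px and its near end at (373,494). tin_b's lid now looks flush with its rim.

Run:
```python
from h import *
w=np.load('w3.npy',allow_pickle=True).item();c,T=w['c'],w['T']
P=plane(c,np.array([[370.5,233],[373,494],[358,233],[384,233]])/1.5,.105,T);print(P.round(4),np.linalg.norm(P[0]-P[1]))
d=(P[0]-P[1]);d/=np.linalg.norm(d);g=P[0]-.016*d;o=bot.get_obs();q=o['tool_rot'];Rm=R.from_quat([*q[1:],q[0]]).as_matrix()
print(np.degrees(np.arctan2(d[1],d[0])),Rm.round(3),g,Rm.T@(g-o['eef_pos']),'lidctr',plane(c,[[410/1.5,388/1.5]],.115,T))
```

```text
[[ 0.5664 -0.2933  0.105 ]
 [ 0.3992 -0.3231  0.105 ]
 [ 0.5653 -0.2866  0.105 ]
 [ 0.5676 -0.3004  0.105 ]] 0.1698416943575625
10.108994901401648 [[ 0.986  0.169  0.001]
 [ 0.169 -0.986  0.   ]
 [ 0.001  0.    -1.   ]] [ 0.55064757 -0.29606315  0.105     ] [ 0.00310311 -0.00223585  0.13088649] lidctr [[ 0.48308972 -0.33039895  0.115     ]]
```

Emit:
move_arm(
  commands="0.5 0.3 -0.2 3.5 0 0 0;0.5 0 0 3.5 0 0 0;0.5 0 0 3.5 0 0 0;0.5 0 0 2.5 0 0 0;0.5 0 0 1.3 0 0 0;0.5 0 0 0 0 0 0;0 0 0 0 0 0 0;0 0 0 0 0 0 0;0 0 0 0 0 0 0;0 0 0 0 0 0 0;0 0 0 0 0 0 0;0 0 0 0 0 0 0",
  force=40,
)

```text
t: 10.42
eef_pos: [0.5513, -0.2971, 0.0937]
tool_rot: [0.001, 0.997, 0.083, 0.001]
contact_force: [1.5, -1.8, 5.1]
gripper_width: 0.158
```

Emit:
move_arm(
  commands="0 0 0 -0.3 0 0 0;0 0 -0.5 -0.1 0 0 0;0 0 -1 0 0 0 0;0 0 -1 0 0 0 0;0 0 -1 0 0 0 0;0 0 -1 0 0 0 0;0 0 -1 0 0 0 0;0 0 -0.5 0 0 0 0;0 0 0 0 0 0 0",
)

```text
t: 11.17
eef_pos: [0.5403, -0.2349, 0.096]
tool_rot: [-0.001, 0.996, 0.084, -0.0]
contact_force: [0.5, -0.0, -0.6]
gripper_width: 0.154
```

Run:
```python
from h import *
o=bot.get_obs(); print(o['eef_pos'],o['tool_rot'],o['contact_force'],o['gripper_width'])
c=bot.read_camera('scene');t=bot.read_camera('top')
a=cv2.resize(c['img'][90:260,140:280,::-1],(460,558),interpolation=2);b=cv2.resize(t['img'][120:250,300:415,::-1],(340,384),interpolation=2)
M=np.zeros((560,800,3),np.uint8);M[:558,:460]=a;M[:384,460:]=b;cv2.imwrite('pics/s2.png',M)
```

```text
[ 0.54029836 -0.23489589  0.0960417 ] [-6.14919633e-04  9.96430751e-01  8.44117334e-02 -2.01387884e-04] [ 0.54305619 -0.03753483 -0.61740049] 0.15398289228805986
```

View pics/s2.png

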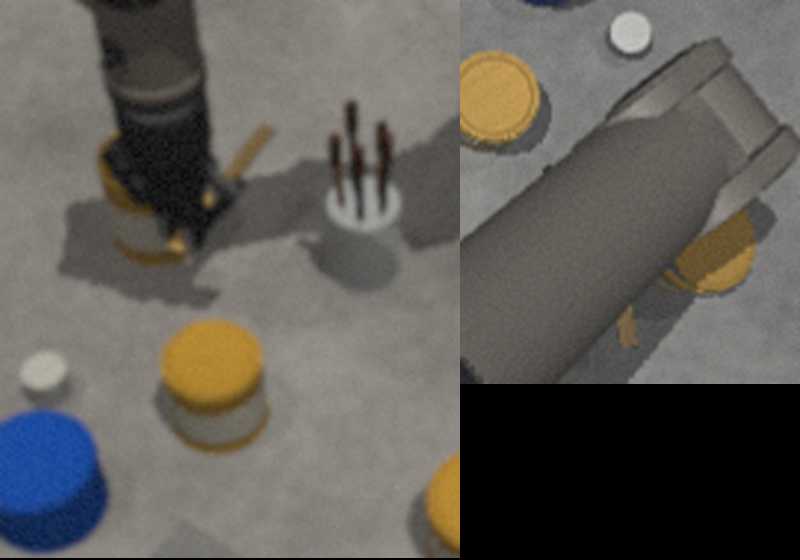

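The stick is out from under the lid and held. I'll lift over the pots and carry it to the tray.

Emit:
move_arm(
  commands="0 0 0 -3 0 0 0;0 0 0 -4 0 0 0;0 0 0 -4 0 0 0;0 0 0 -4 0 0 0;0 0 0 -1 0 0 -4;0 0.93 -3.73 0 0 0 0;0 0.93 -3.73 0 0 0 0;0 0.93 -3.73 0 0 0 0;0 0.93 -3.73 0 0 0 0;0 0.93 -3.73 0 0 0 0;0 0.93 -3.73 0 0 0 0;0 0.93 -3.73 0 0 0 0",
)

```text
t: 12.27
eef_pos: [0.5423, 0.0331, 0.2567]
tool_rot: [-0.0, 0.993, 0.117, 0.0]
contact_force: [1.2, -0.3, 0.6]
gripper_width: 0.158
```

Emit:
move_arm(
  commands="0 0.93 -3.73 0 0 0 0;0 0.93 -3.73 0 0 0 0;0 0.93 -3.73 0 0 0 0;0 0.93 -3.73 0 0 0 0;0 0.93 -3.73 0 0 0 0;0 0.93 -3.73 0 0 0 0;0 0.93 -3.73 0 0 0 0;0 0.93 -3.73 0 0 0 0;0 0 0 0 0 0 0;0 0 0 0 0 0 0;0 0 0 0 0 0 0",
)

```text
t: 13.18
eef_pos: [0.5452, 0.3384, 0.2563]
tool_rot: [0.001, 0.993, 0.118, 0.0]
contact_force: [-0.1, -0.9, -0.5]
gripper_width: 0.158
```

Run:
```python
from h import *
o=bot.get_obs(); print(o['eef_pos'],o['tool_rot'],o['q'].round(2),o['gripper_width']); c=bot.read_camera('wrist'); save(c,'w4.png'); T=wristT(c,o); np.save('w4.npy',dict(c=c,T=T),allow_pickle=True)
```

```text
[0.54524448 0.33841699 0.25628087] [6.45909962e-04 9.93072168e-01 1.17504059e-01 2.18632541e-04] [-1.36  0.62  1.08  1.66 -0.57  1.22 -1.48] 0.1579503605150581
```

View pics/w4.png

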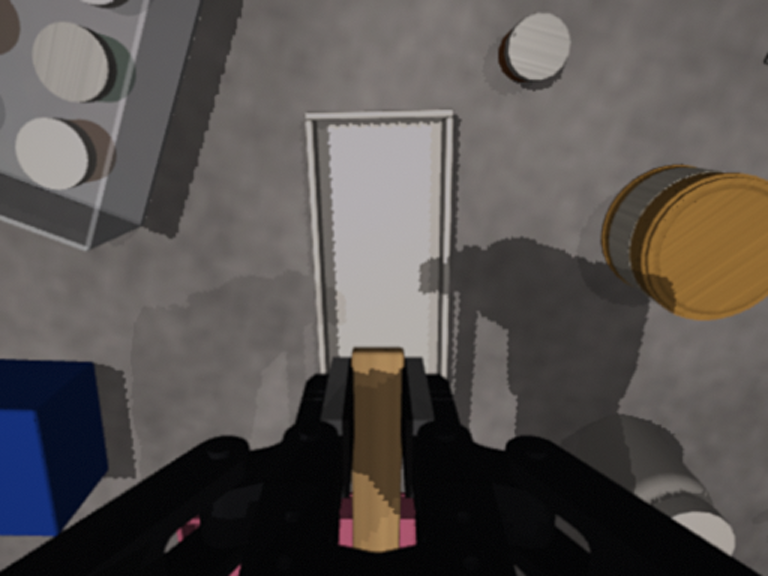

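The stick is held at (378,350)–(376,545) px. The tray's far rim corners are at (307,117) and (452,113).

Run:
```python
from h import *
w=np.load('w4.npy',allow_pickle=True).item();c,T=w['c'],w['T']
P=plane(c,np.array([[307,116],[453,112],[324,372],[446,372]])/1.5,.035,T);print(P.round(4),np.linalg.norm(P[0]-P[1]))
d1=P[0]-P[2];d2=P[1]-P[3];print([np.degrees(np.arctan2(d[1],d[0])) for d in (d1,d2)])
d=d1/np.linalg.norm(d1)+d2/np.linalg.norm(d2);d/=np.linalg.norm(d);ctr=(P[0]+P[1])/2-.11*d;print('ctr',ctr)
o=bot.get_obs();q=o['tool_rot'];Rm=R.from_quat([*q[1:],q[0]]).as_matrix();x=Rm[:,0]
print(np.degrees(np.arctan2(x[1],x[0])),Rm.T@(ctr+.069*x-o['eef_pos']))
```

```text
[[0.6117 0.4012 0.035 ]
 [0.637  0.3068 0.035 ]
 [0.4276 0.3515 0.035 ]
 [0.4498 0.2585 0.035 ]] 0.09774428365348886
[np.float64(15.11154206722882), np.float64(14.470329911715732)]
ctr [0.51800543 0.32589561 0.035     ]
13.40940007475473 [0.0395783  0.00485207 0.22150586]
```

Emit:
move_arm(
  commands="0 2 0.2 0 0 0 -1.3;0 2 0.3 2 0 0 0;0 0 0 4 0 0 0;0 0 0 4 0 0 0;0 0 0 4 0 0 0;0 0 0 4 0 0 0;0 0 0 3 0 0 0;0 0 0 1.5 0 0 0;0 0 0 1 0 0 0;0 0 0 0.6 0 0 0;0 0 0 0 0 0 0;0 0 0 0 0 0 0",
)

```text
t: 14.23
eef_pos: [0.586, 0.3447, 0.0171]
tool_rot: [-0.0, 0.992, 0.129, 0.001]
contact_force: [-0.3, 0.0, 0.2]
gripper_width: 0.161
```

Emit:
move_arm(
  commands="0 0 0 0.4 0 0 0;0 0 0 0.3 0 0 0;0 0 0 0 0 0 0;0.35 0 0 0 0 0 0;0.35 0 0 0 0 0 0;0.35 0 0 0 0 0 0;0.35 0 0 0 0 0 0;0.35 0 0 -1 0 0 0;0.35 0 0 -3 0 0 0;0.35 0 0 -4 0 0 0;0.35 0 0 -4 0 0 0;0.35 0 0 -4 0 0 0",
)

```text
t: 15.23
eef_pos: [0.5846, 0.344, 0.1707]
tool_rot: [0.0, 0.992, 0.129, -0.0]
contact_force: [0.5, 0.8, -0.3]
gripper_width: 0.349
```

Emit:
move_arm(
  commands="0 0 0 -4 0 0 0;0 0 0 -4 0 0 0;0 -4 0 0 0 0 0;0 0 0 0 0 0 0",
)

```text
t: 15.57
eef_pos: [0.5424, 0.3321, 0.2502]
tool_rot: [-0.001, 0.992, 0.128, -0.001]
contact_force: [0.8, -1.4, -2.5]
gripper_width: 0.002
```

Run:
```python
from h import *
o=bot.get_obs(); print(o['eef_pos'],o['tool_rot'],o['q'].round(2),o['gripper_width']); c=bot.read_camera('wrist'); T=wristT(c,o)
t=bot.read_camera('top');a=cv2.resize(c['img'][:,:,::-1],(460,345));b=cv2.resize(t['img'][100:260,280:420,::-1],(340,388),interpolation=2)
M=np.zeros((400,800,3),np.uint8);M[:345,:460]=a;M[:388,460:]=b;cv2.imwrite('pics/w5.png',M);np.save('w5.npy',dict(c=c,T=T,t=t),allow_pickle=True)
h=cv2.cvtColor(c['img'],cv2.COLOR_RGB2HSV);m=cv2.morphologyEx(cv2.inRange(h,(8,60,60),(25,255,255)),cv2.MORPH_OPEN,np.ones((3,3)))
for cn in cv2.findContours(m,0,1)[0]:
    if cv2.contourArea(cn)>300:
        r=cv2.minAreaRect(cn);P=plane(c,cv2.boxPoints(r),.01,T);print(r,P.mean(0).round(3),[np.linalg.norm(P[i]-P[i-1]).round(3) for i in (1,2)])
```

```text
[0.5424297  0.33205394 0.25024063] [-0.00114517  0.99172994  0.12833081 -0.00127151] [-1.35  0.61  1.07  1.68 -0.57  1.2  -1.45] 0.0022198449136879897
((468.0, 166.0), (100.0, 86.0), 90.0) [0.586 0.088 0.01 ] [np.float64(0.092), np.float64(0.12)]
((249.49154663085938, 167.49986267089844), (13.337065696716309, 141.20005798339844), 0.9710219502449036) [0.518 0.327 0.01 ] [np.float64(0.167), np.float64(0.014)]
```

View pics/w5.png

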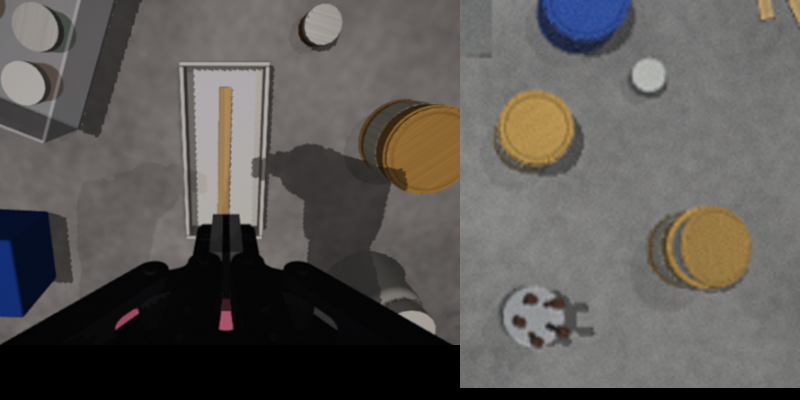

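The stick lies flat in the tray at (0.518, 0.327), and the tray centre is (0.518, 0.326). tin_a is where it was, with its lid still up toward +y. Last, tin_a's lid.

Emit:
move_arm(
  commands="0 -1.37 3.74 0 0 0 0;0 -1.37 3.74 0 0 0 0;0 -1.37 3.74 0 0 0 0;0 -1.37 3.74 0 0 0 0;0 -1.37 3.74 0 0 0 0;0 -1.37 3.74 0 0 0 0;0 -1.37 3.74 0 0 0 0;0 -1.37 3.74 0 0 0 0;0 -1.37 3.74 0 0 0 0;0 -1.37 3.74 0 0 0 0;0 -1.37 3.74 0 0 0 0;0 -1.37 3.74 0 0 0 0",
)

```text
t: 16.67
eef_pos: [0.5026, -0.144, 0.249]
tool_rot: [0.0, 0.992, 0.129, 0.001]
contact_force: [1.7, 0.3, 0.4]
gripper_width: -0.001
```

Emit:
move_arm(
  commands="0 -1.37 3.74 0 0 0 0;0 -1.37 3.74 0 0 0 0;0 -1.37 3.74 0 0 0 0;0 -1.37 3.74 0 0 0 0;0 0 0 0 0 0 0;0 0 0 0 0 0 0;0 0 0 0 0 0 0",
)

```text
t: 17.25
eef_pos: [0.4879, -0.3007, 0.2483]
tool_rot: [0.0, 0.992, 0.129, -0.0]
contact_force: [0.1, 0.9, 0.8]
gripper_width: 0.001
```

Emit:
move_arm(
  commands="0 -0.5 0 3 0 0 0;0 0 0 4 0 0 0;0 0 0 3 0 0 0;0 0 0 1 0 0 0;0 0 0 0.6 0 0 0;0 0 0 0.6 0 0 0;0 0 0 0.6 0 0 0;0 0 0 0.5 0 0 0;0 0 0 0.5 0 0 0;0 0 0 0.4 0 0 0;0 0 0 0.3 0 0 0;0 0 0 0 0 0 0",
)

```text
t: 18.25
eef_pos: [0.4848, -0.3006, 0.1051]
tool_rot: [-0.0, 0.991, 0.13, 0.001]
contact_force: [0.1, 0.6, 0.3]
gripper_width: -0.001
```

Emit:
move_arm(
  commands="0 0 0 0.2 0 0 0;0 0 0 0.2 0 0 0;0 0 0 0.2 0 0 0;0 0 0 0 0 0 0;0 0 0 0 0 0 0",
)

```text
t: 18.67
eef_pos: [0.4853, -0.3011, 0.1026]
tool_rot: [-0.001, 0.992, 0.13, 0.003]
contact_force: [-9.9, 14.1, 42.1]
gripper_width: -0.001
```

Emit:
move_arm(
  commands="0 0 0 -2 0 0 0;0 0 0 -4 0 0 0;0 0 0 -4 0 0 0;0 0 0 -4 0 0 0;0 -0.5 -3.8 0 0 0 0;0 -0.5 -3.8 0 0 0 0;0 -0.5 -3.8 0 0 0 0;0 -0.5 -3.8 0 0 0 0;0 -0.5 -3.8 0 0 0 0;0 0 0 0 0 0 0;0 0 0 0 0 0 0",
)

```text
t: 19.58
eef_pos: [0.4213, -0.1442, 0.2402]
tool_rot: [0.0, 0.991, 0.132, 0.002]
contact_force: [1.2, -0.7, -0.5]
gripper_width: -0.003
```

Run:
```python
from h import *
print(bot.get_obs()['eef_pos'])
C={n:bot.read_camera(n) for n in ('scene','top','wrist')}
a=cv2.resize(C['scene']['img'][90:330,130:420,::-1],(483,400),interpolation=2);b=cv2.resize(C['top']['img'][90:260,100:420,::-1],(317,168),interpolation=2);w=cv2.resize(C['wrist']['img'][:,:,::-1],(309,232))
M=np.zeros((400,800,3),np.uint8);M[:400,:483]=a;M[:168,483:]=b;M[168:,483:792]=w;cv2.imwrite('pics/fin.png',M)
```

```text
[ 0.42132607 -0.1442027   0.24019017]
```

View pics/fin.png

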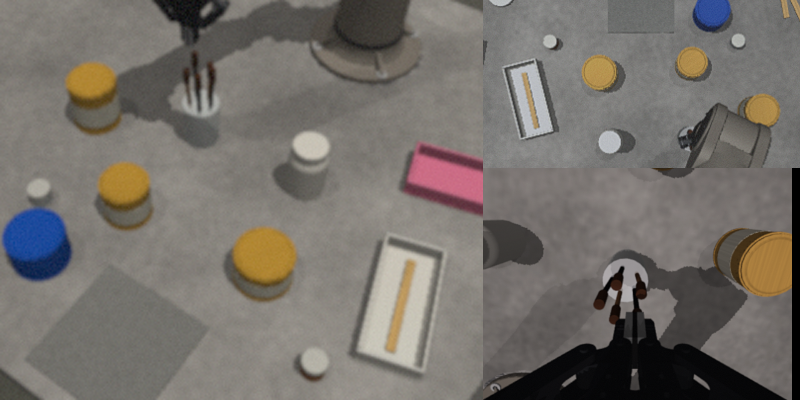

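All three lids look flush, the stick lies in the white tray, and the bystanders are standing. The gripper is 50 mm above the brushes and touches nothing.

```bash
python3 -c "
from station import bot
print(bot.hand_in())"
```

```text
the job is handed in; nothing more can be done
None
```

The job is done and handed in at about 20 s: all three lids are pressed down and the stick lies in the white tray. Handing in gave no verdict.

- **Lids:** I pressed each one with the shut gripper until it stopped moving. The pressing force and the fingertip height, against the expected seated height, were:

| Lid | Force (N) | Fingertip height (mm) | Expected (mm) |
|---|---|---|---|
| tin_a | 42 | 102.6 | 104 |
| tin_b | 42 | 82.9 | 84 |
| tin_c | 54 | 68.5 | 69 |

- **Stick:** I slid it out sideways from under tin_a's lid. It lies flat at (0.518, 0.327), within about 1 mm of the measured tray centre.
- **Last pictures:** the lids look flush, the tins, tray and bystanders are standing and look unmoved, and the gripper was about 50 mm clear of the brushes.
- **Checks that disagreed:** my first automatic tray outline was wrong (268 mm long), so I re-measured the tray by its corners. The triangulated height of tin_c's lid was 16 mm too low, so I used the plane-based position, which matched the wrist view.

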